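Set a mower engine just past compression, gently by the flywheel fins

ROBOT

A 6-joint arm with a two-finger parallel gripper is mounted at the origin on a cart in front of the work surface, level with it; the furniture and walls round the work are solid. World frame = base frame: x ahead of the robot, y to its left, z up, the work surface at z = 0. Lengths are in m, angles in rad, forces in N, time in s.
With the tool pointing down it reaches from about 0.25 to 0.725 m from the base axis. Payload 4 kg.
Tool frame: the origin (TCP) lies midway between the tips of the shut fingers; the grasp point (between the pads) lies bot.tcp_to_grasp behind it (bot.tcp_to_grasp is the distance from the TCP to the grasp point, in m); z points along the fingers, y is the line along which they close (so a half turn about z gives the same grasp; the last joint's range is limited). The gripper opens to 85 mm and grips with 20 to 120 N. Pads are 22 mm wide; open, the fingers measure 114 mm over their backs; the gripper's body (76 mm by 85 mm) begins 54 mm behind the grasp point. The pads swing forward as they close: fully open they stand 13 mm farther back than shut.
Start: joints at [0, 0.241, 0.005, 1.335, 0, 1.571], TCP at [0.5, -0, 0.231] pointing down, gripper open.
Joint ranges: [-2.72, 2.72], [-1.05, 1.87], [-1.09, 1.28], [-1.99, 2.15], [-1.42, 1.44], [-3.14, 3.14]. Speed limits (rad/s): [2.79, 2.79, 3.14, 3.14, 3.14, 3.14].

INTERFACE

Orientations are given as a unit quaternion [x, y, z, w].
In Python, from workcell import readout, camera, bot gives the robot as it stands. The module is installed in compiled form; this text tells all that it offers.
- The arm moves only by the tool jog_arm, never from a script. Its argument "motion" is a list of rows, each an object of numbers: "x", "y", "z": the shift along the tool's x, y, z in mm; "spin": the turn about the tool's z in degrees; "fingers": the closure, from -1 (fully open) to 1 (shut). A call has 1 to 8 rows; each row is the pose to reach, as a shift and turn from the pose commanded when the call began, along the tool's axes at that moment; what a row does not reach only later rows make up. A row lasts 1/8 s, in which the tool goes at most 62.5 mm and 10.7 degrees, less where a joint would pass 70% of its speed; a pose out of reach is approached as far as the arm can. A call with a gripper value outside its range is refused whole. The fingers move at their own pace and stop on an object; the grip force is fixed at half the most. Time passes only in rows, so rows that repeat a pose let the fingers close. It gives the time, the measured TCP pose, the force, the opening and the grip force at its end, in the units of the state.
- readout.get_obs(): the state, without advancing time (a new reading comes with each control period).
- camera(name): name is "scene" or "side" or "wrist"; returns a dict with "pixels" (420x560x3 uint8, red, green, blue), "K" (3x3 intrinsics, pixels), "rvec" (rotation vector, rad) and "tvec" (3), from world to camera coordinates, as OpenCV has them. Camera axes: x right, y down, z forward; pixel columns grow to the right and rows downward; lengths in m; the calibration is good to about 2 mm. A picture is of the moment at which its call begins. There is no depth.
- bot.job_done(): hands the job in; it is judged then, once.
The state is a dict: "clock": time; "joint_pos": joint angles; "joint_vel": joint speeds; "tau": joint torques, N m; "eef_pos": TCP position; "tool_rot": TCP orientation; "ft_force": force on the tool from outside, world axes, zero at the start; "ft_torque": the same for the moment, N m; "grip_width": finger opening in m; "grasp_force": force on a finger pad.
Only numpy, scipy, OpenCV 4.12 (cv2) and the standard library are available. Lean on these libraries where they do the work, as an engineer would, in place of code of your own. Each camera call takes 0.05 s, during which the arm holds its last target. There are 200 camera calls.

TASK

I want to check the valve clearances on this little mower engine next, so please leave it just past compression: swing the brake off the flywheel, push the flywheel round clockwise (seen from above) by one of its cooling fins until the compression peaks and gives way, stop with the painted line a finger's breadth past the pointer without overrunning it, and swing the brake back on to hold it there. The fins are brittle castings: never squeeze the flywheel or press on it with more than 20 N, so go slowly and let the trapped air leak away. Don't disturb the tools and the cup lying around.

Things in the scene. Friction and masses are not known exactly. Their poses are not given: they have to be found in the camera images.
- engine: Small vertical-shaft mower engine, blower housing off, cast aluminium, fixed on two wood blocks; about 260 x 330 mm, 181 mm high. Origin on the crankshaft axis at the worktop; z up, y towards the finned cylinder and rocker cover (227 mm out), -x the front. Behind the flywheel (+x) the ignition coil, 153 mm high; spark plug on the head, 155 mm.
- wheel_hub (a point): On the flywheel's axis, 150 mm above the worktop, level with its flat top face; does not turn (axes as engine). The flywheel is an aluminium disc, radius 88 mm, 22 mm thick, with six upright fins on the face and in the middle a hub of 26 mm radius with a nut, 181 mm above the worktop at its top.
- flywheel (a joint): Flywheel angle in rad: 0 with the line at the pointer, growing clockwise from above; starts at -1.5 to -1.1. Stays where it is left. Brake off, a slow push at the middle of a fin needs about 3 N, rising from 1 rad before the pointer to 6 N at 0.57 rad before it, back to 3 N at it and under 2 N beyond; each rad/s adds about 2 N. Brake on: over 20 N.
- line (a point): Middle of the painted line, 12 x 3.5 mm, white, radial, on the flat rim of the flywheel at 83 mm radius; turns with the wheel.
- fin (a point): Middle of the top edge of one fin, 59 mm from the axis: the fin 30 degrees clockwise of the painted line. Turns with the wheel. All six fins are alike, straight and radial, every 60 degrees, 42 to 76 mm from the axis, 5 mm thick, 28 mm high (top 178 mm above the worktop), with flat face between them.
- pointer (a point): Tip of the fixed steel wire pointer at the front of the engine, straight towards its -x from the axis, 91 mm out, level with the top of the rim. The line should end a finger's breadth (about 15 mm along the rim, 0.17 rad) clockwise past it; 4 to 30 mm will do.
- brake (a joint): Brake lever angle in rad: about 0 (0.01 to -0.05) with the pad on the rim, on; 0.6 at its stop, off; growing clockwise from above. An over-centre spring throws it to the nearer end from its middle at 0.3 rad; leaving either end takes about 10 N at the knob. The spring then keeps it there.
- brake_knob (a point): Middle of the upright black knob on the end of the steel brake lever, 158 mm above the worktop: 16 mm thick and 33 mm high, from 140 mm (the flat lever under it) to 173 mm, 70 mm from the pivot. Its x axis points along the lever away from the pivot, z up; y is sideways and the knob moves towards -y when the brake goes off.
- brake_pivot (a point): Pivot of the brake lever (vertical axis), at the front right of the engine, 104 mm from the crankshaft axis, 138 mm above the worktop (axes as engine).
- feelers: Folded steel feeler gauge set, leaves slightly fanned, 104 x 40 x 8 mm, lying by the engine; origin at its underside. Leave alone.
- wrench: Small combination wrench, 125 x 25 x 7 mm, lying in front of the engine. Leave alone.
- driver: Screwdriver with red handle, 187 x 29 x 30 mm, lying on the right of the engine. Leave alone.
- cup: Red plastic cup, 71 mm wide, 54 mm high, left of the engine. Leave alone.
- torch: Grey pocket torch, 133 x 36 x 37 mm, lying at the right front. Leave alone.
- pliers: Pliers with red handles, 176 x 59 x 12 mm, lying at the left front. Leave alone.

How it is judged:
On the way, in this order (a step that is already met when the one before it is completed fails the run):
1. the brake is swung off the flywheel (value of joint brake above 0.5 rad), for 0.2 s.
2. with the brake off, the flywheel is turned clockwise until the line is past the pointer (value of joint flywheel above 0.05 rad and value of joint brake above 0.5 rad), for 0.2 s.
At the end, for the whole second after the job is handed in: the painted line stands just past the pointer, clockwise of it by 4 to 30 mm along the rim (flywheel between 0.05 and 0.34 rad), the wheel at rest, and the brake is back on: lever below 0.06 rad with the pad pressing on the rim by more than 4 N (value of joint flywheel between 0.05 and 0.34 rad and value of joint brake below 0.06 rad and contact force between brake and flywheel above 4 N and angular speed of flywheel below 0.05 rad/s); the robot touches nothing.
It fails at once if the flywheel is pressed or squeezed with more than 20 N (contact force between any of the fingers, the arm and flywheel above 20 N).
It fails at once if the line is pushed far past the pointer (more than 55 mm along the rim) (value of joint flywheel above 0.62 rad).
It fails at once if a tool lying around is moved more than 25 mm (distance of any of feelers, wrench, driver, cup, torch, pliers from where it was at the start of the episode above 0.025 m).
It also fails if it takes over 58 s, if anything falls off the work surface, if the arm or the gripper's body presses on something with over 40 N, if the wrist force passes 120 N, or if a joint passes its speed limit or range.

## Working session

There is one attempt and no reset: what is moved stays moved. The work goes in short steps, Python scripts to look and compute and a tool call to move; the robot and the scene stay as the last step left them, time stands still between calls to the robot, and variables do not carry over. Pictures are saved under pics/ and viewed, at most 10 in all, crops included, and the job is handed in when it is done.

Besides the shell and the picture viewer there is one more tool, called after ">>>" as name([rows], argument=value, ...), one row to a line, values as JSON. jog_arm: Moves the arm, as the interface text tells. Its arguments: {"type":"object","properties":{"motion":{"type":"array"}},"required":["motion"]}

```bash
mkdir -p pics; python3 - <<'E'
from workcell import readout, camera, bot
import cv2,pickle,numpy as np
d={}
for n in("scene","side","wrist"):
    c=camera(n);d[n]=c
    cv2.imwrite(f"pics/{n}0.png",c["pixels"][:,:,::-1])
    R=cv2.Rodrigues(np.array(c["rvec"],float))[0];print(n,(-R.T@np.array(c["tvec"]).ravel()).round(3),R[2].round(2))
pickle.dump(d,open("c0.pkl","wb"))
o=readout.get_obs();print(o["eef_pos"],o["tool_rot"],o["clock"],bot.tcp_to_grasp)
E
```

```text
scene [-0.282 -0.588  0.632] [ 0.71  0.56 -0.42]
side [0.011 0.98  0.789] [ 0.44 -0.72 -0.54]
wrist [0.5   0.072 0.373] [-0.   -0.29 -0.96]
[4.99500178e-01 1.42102061e-05 2.30605737e-01] [ 7.07111814e-01  7.07101264e-01 -5.70385267e-04 -5.99424319e-04] 0.15 0.0187
```

View pics/scene0.png

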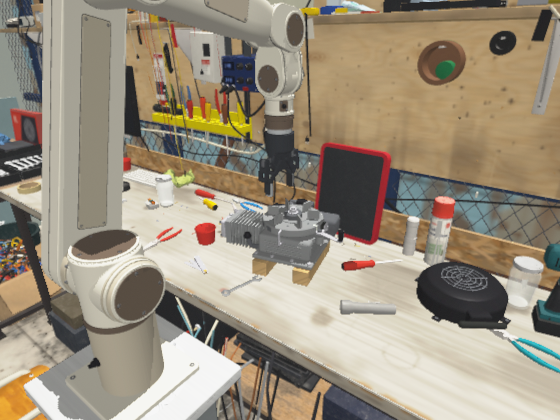

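View pics/wrist0.png

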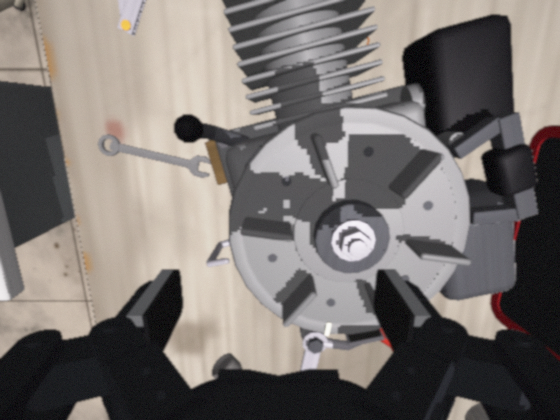

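View pics/side0.png

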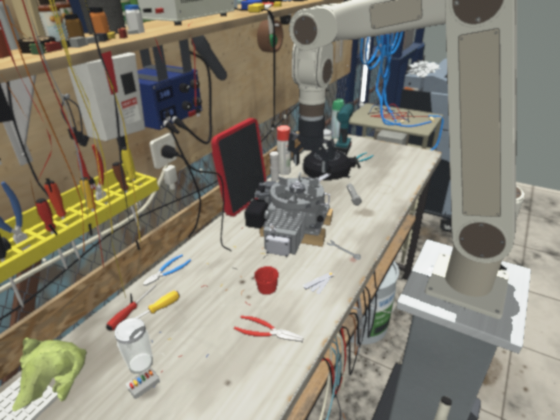

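The wrist view has x to the right and y up. The hub is near (350,238), the line near (328,330), the pointer near (217,253) and the brake pivot near (314,342). The gripper hides the knob, so I'll shut the fingers and shift to look.

>>> jog_arm([
  {"x": -30, "z": -30, "fingers": 1},
  {"x": -70, "z": -60, "fingers": 1},
  {"x": -110, "z": -80, "fingers": 1},
  {"x": -110, "z": -80, "fingers": 1},
  {"x": -110, "z": -80, "fingers": 1},
  {"x": -110, "z": -80, "fingers": 1},
])

```text
validation failed for argument at $.mo...
```

```bash
cat > h.py <<'E'
import cv2,numpy as np
def ray(c,uv,z):
    K=np.array(c["K"],float);R=cv2.Rodrigues(np.array(c["rvec"],float))[0];t=np.array(c["tvec"],float).ravel()
    C=-R.T@t;d=R.T@np.linalg.inv(K)@np.array([uv[0],uv[1],1.]);return C+d*(z-C[2])/d[2]
E
python3 - <<'E'
from workcell import readout, camera
import cv2,pickle,numpy as np
from h import ray
c=camera("wrist");pickle.dump(c,open("c1.pkl","wb"))
cv2.imwrite("pics/wrist1.png",cv2.resize(c["pixels"][:,:,::-1],(800,600),interpolation=cv2.INTER_CUBIC))
o=readout.get_obs();print(o["eef_pos"],o["tool_rot"],o["clock"],o["grip_width"])
d=pickle.load(open("c0.pkl","rb"))["wrist"]
for n,p,z in(("line",(328,330),.15),("pointer",(230,246),.15),("pivot",(314,342),.138),("wheelL",(231,235),.15),("wheelR",(470,235),.15),("hubL",(313,238),.15),("knob?",(188,128),.158)):print(n,ray(d,p,z).round(4))
E
```

```text
[ 4.99604854e-01 -1.56035181e-05  2.30742832e-01] [ 7.07132835e-01  7.07080417e-01 -4.70551615e-04 -4.64512568e-04] 0.2 0.08525864529830147
line [ 0.5392 -0.0923  0.15  ]
pointer [ 0.4642 -0.0204  0.15  ]
pivot [ 0.5299 -0.1132  0.138 ]
wheelL [ 0.4653 -0.0118  0.15  ]
wheelR [ 0.6383 -0.0116  0.15  ]
hubL [ 0.5249 -0.0141  0.15  ]
knob? [0.4423 0.0638 0.158 ]
```

View pics/wrist1.png

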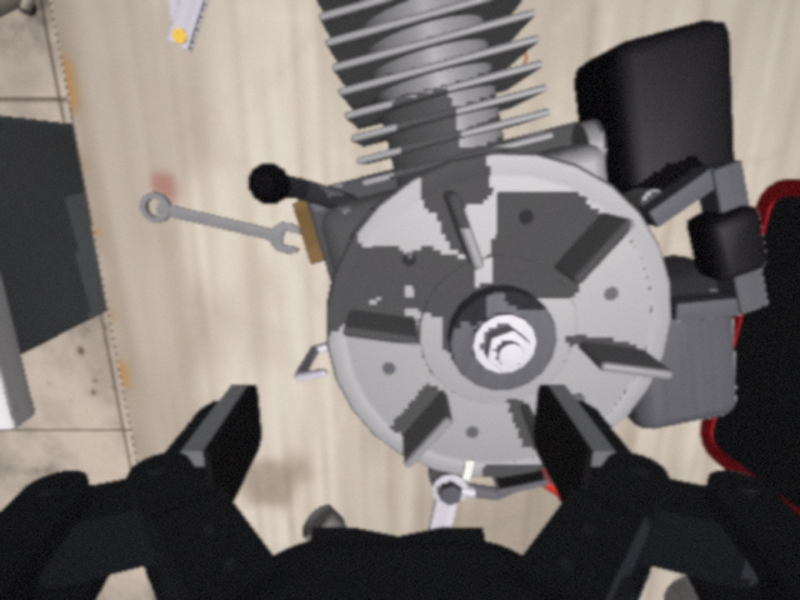

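The move was refused, so this is the same view as before, enlarged. I'll retry with every field given.

>>> jog_arm([
  {"x": -30, "y": 0, "z": -30, "spin": 0, "fingers": 1},
  {"x": -70, "y": 0, "z": -60, "spin": 0, "fingers": 1},
  {"x": -110, "y": 0, "z": -80, "spin": 0, "fingers": 1},
  {"x": -110, "y": 0, "z": -80, "spin": 0, "fingers": 1},
  {"x": -110, "y": 0, "z": -80, "spin": 0, "fingers": 1},
  {"x": -110, "y": 0, "z": -80, "spin": 0, "fingers": 1},
])

```text
clock: 0.95
eef_pos: [0.4996, -0.109, 0.3104]
tool_rot: [0.707, 0.708, -0.0, -0.001]
ft_force: [0.6, -0.6, -0.4]
grip_width: 0.0004
grasp_force: 0.0
```

```bash
python3 - <<'E'
from workcell import readout, camera
import cv2,pickle,numpy as np
c=camera("wrist");pickle.dump(c,open("c1.pkl","wb"))
cv2.imwrite("pics/wrist2.png",cv2.resize(c["pixels"][:,:,::-1],(800,600),interpolation=cv2.INTER_CUBIC))
E
```

```text
(no output)
```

View pics/wrist2.png

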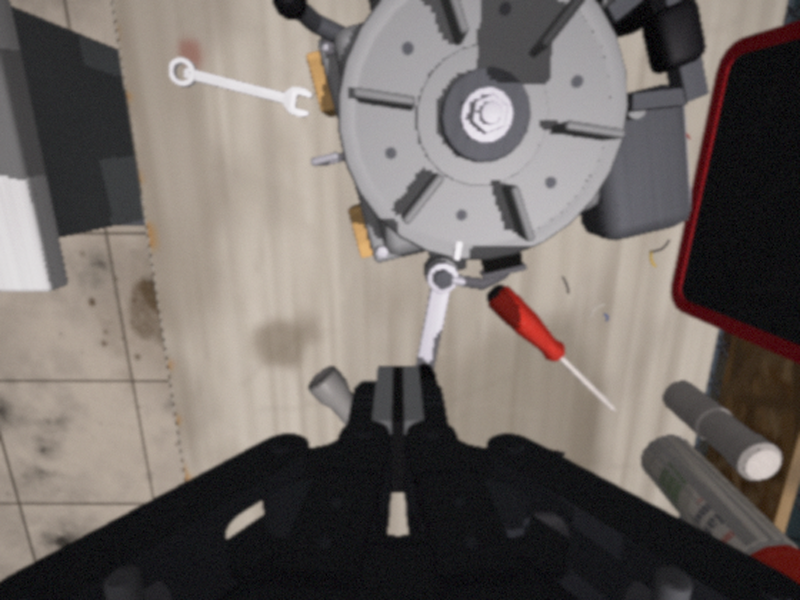

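The lever runs from the pivot at (442,275) toward -y, with the knob near (425,368), right at the fingertips. The line is at (459,250), the pointer at (330,158) and the nut at (487,112). I'll cast rays to get their positions.

```bash
python3 - <<'E'
from h import ray
import pickle,numpy as np,cv2
c=pickle.load(open("c1.pkl","rb"));d=pickle.load(open("c0.pkl","rb"))["wrist"];s=560/800
P=lambda c,u,v,z:ray(c,(u*s,v*s),z)
for n,p,z in(("line",(459,250),.15),("ptr",(339,156),.15),("pivot",(442,277),.145),("nut",(487,112),.181),("lever end",(428,360),.140),("knobtop",(425,368),.173)):print(n,P(c,*p,z).round(4))
# rim circle fit
def fit(p):
    A=np.c_[2*p[:,:2],np.ones(len(p))];x=np.linalg.lstsq(A,(p[:,:2]**2).sum(1),rcond=None)[0];return x[:2],np.sqrt(x[2]+x[:2]@x[:2])
print(fit(np.array([P(c,u,v,.15) for u,v in((340,120),(345,80),(380,204),(430,243),(352,165),(600,200),(627,110),(622,75))])))
print(fit(np.array([P(d,u,v,.15) for u,v in((329,325),(338,260),(365,410),(430,455),(510,155),(430,175),(600,195),(671,320),(655,390))])))
print("line0",P(d,469,469,.15),"nut0",P(d,505,345,.181),"piv0",P(d,450,490,.145),"ptr0",P(d,327,347,.15))
# fin top mid points
for n,p in(("finA(397,195)",(422,197)),("finB left",(384,97)),("finBL",(513,210))):
    print(n,P(c,*p,.178).round(4))
print("fin0",P(d,427,425,.178),P(d,380,325,.178))
for n in("scene","side"):
    q=pickle.load(open("c0.pkl","rb"))[n]
    R=q["rvec"]
    for X in([.525,-.185,.158],[.525,-.115,.145],[.55,-.01,.15]):
        print(n,X,cv2.projectPoints(np.array([X]),np.array(R,float),np.array(q["tvec"],float),np.array(q["K"],float),None)[0].round(1).ravel())
E
```

```text
line [ 0.5396 -0.0911  0.15  ]
ptr [ 0.4633 -0.0326  0.15  ]
pivot [ 0.5295 -0.1104  0.145 ]
nut [ 0.5478 -0.0103  0.181 ]
lever end [ 0.5216 -0.1733  0.14  ]
knobtop [ 0.5175 -0.1645  0.173 ]
(array([ 0.5522542 , -0.00955435]), np.float64(0.0853690085466996))
(array([ 0.55168998, -0.00900778]), np.float64(0.08466431363251463))
line0 [ 0.53934275 -0.09074974  0.15      ] nut0 [ 0.54693129 -0.00436972  0.181     ] piv0 [ 0.52987596 -0.10860388  0.145     ] ptr0 [ 0.4635232  -0.01795966  0.15      ]
finA(397,195) [ 0.5136 -0.0554  0.178 ]
finB left [ 0.4921 -0.0025  0.178 ]
finBL [ 0.5662 -0.0627  0.178 ]
fin0 [ 0.51359474 -0.04606332  0.178     ] [0.49198808 0.00382756 0.178     ]
scene [0.525, -0.185, 0.158] [343.2 234.3]
scene [0.525, -0.115, 0.145] [319.6 231.3]
scene [0.55, -0.01, 0.15] [292.9 216.5]
side [0.525, -0.185, 0.158] [327.  167.7]
side [0.525, -0.115, 0.145] [318.  179.2]
side [0.55, -0.01, 0.15] [296.8 189.5]
```

>>> jog_arm([
  {"x": -40, "y": 30, "z": 0, "spin": 0, "fingers": 1},
  {"x": -73, "y": 58, "z": 0, "spin": 0, "fingers": 1},
  {"x": -73, "y": 58, "z": 30, "spin": 0, "fingers": 1},
  {"x": -73, "y": 58, "z": 70, "spin": 0, "fingers": 1},
  {"x": -73, "y": 58, "z": 110, "spin": 0, "fingers": 1},
  {"x": -73, "y": 58, "z": 140, "spin": 0, "fingers": 1},
  {"x": -73, "y": 58, "z": 158, "spin": 0, "fingers": 1},
  {"x": -73, "y": 58, "z": 158, "spin": 0, "fingers": 1},
])

```text
clock: 2.0
eef_pos: [0.5566, -0.1816, 0.1511]
tool_rot: [0.707, 0.708, -0.001, -0.002]
ft_force: [-0.1, -0.5, -0.8]
grip_width: 0.0004
grasp_force: 0.0
```

```bash
python3 - <<'E'
from workcell import camera
import cv2,numpy as np
a=camera("scene")["pixels"];b=camera("wrist")["pixels"]
x=cv2.resize(a[170:290,240:400],(800,600))
x=np.vstack([cv2.resize(a[180:270,260:400],(466,300)),cv2.resize(b[:,:],(466,300))])
cv2.imwrite("pics/k.png",x[:,:,::-1])
E
```

```text
(no output)
```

View pics/k.png

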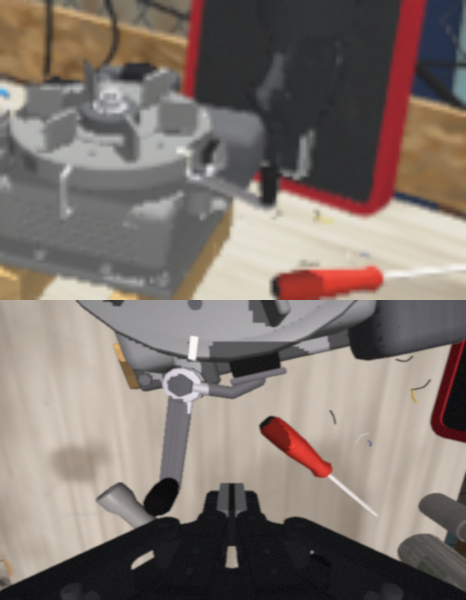

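The knob, at (162,495) in the lower view, stands just to the -x side of the shut fingers, as planned. Next I push it toward -x.

>>> jog_arm([
  {"x": 0, "y": -6, "z": 0, "spin": 0, "fingers": 1},
  {"x": 0, "y": -12, "z": 0, "spin": 0, "fingers": 1},
  {"x": 0, "y": -18, "z": 0, "spin": 0, "fingers": 1},
  {"x": 0, "y": -24, "z": 0, "spin": 0, "fingers": 1},
  {"x": 1, "y": -30, "z": 0, "spin": 0, "fingers": 1},
  {"x": 3, "y": -36, "z": 0, "spin": 0, "fingers": 1},
  {"x": 5, "y": -42, "z": 0, "spin": 0, "fingers": 1},
  {"x": 6, "y": -46, "z": 0, "spin": 0, "fingers": 1},
])

```text
clock: 3.1
eef_pos: [0.5171, -0.1778, 0.1546]
tool_rot: [0.707, 0.707, 0.004, 0.005]
ft_force: [11.8, 0.1, -5.3]
grip_width: 0.0
grasp_force: 5.8
```

```bash
python3 - <<'E'
from workcell import camera
import cv2,pickle
c=camera("wrist");pickle.dump(c,open("c2.pkl","wb"))
cv2.imwrite("pics/off.png",c["pixels"][:,:,::-1])
E
```

```text
(no output)
```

View pics/off.png

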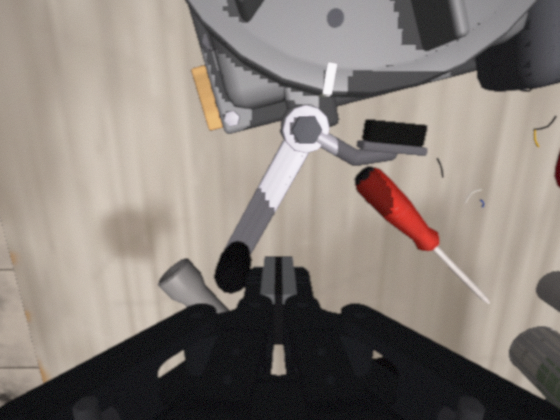

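The lever has swung to about 0.4 rad and the pad is off the rim. I'll push a little more, check it, then back off.

>>> jog_arm([
  {"x": 3, "y": -6, "z": 0, "spin": 0, "fingers": 1},
  {"x": 5, "y": -12, "z": 0, "spin": 0, "fingers": 1},
  {"x": 5, "y": -12, "z": 0, "spin": 0, "fingers": 1},
  {"x": 5, "y": -4, "z": 0, "spin": 0, "fingers": 1},
  {"x": 5, "y": 10, "z": 0, "spin": 0, "fingers": 1},
  {"x": 5, "y": 25, "z": 0, "spin": 0, "fingers": 1},
  {"x": 5, "y": 25, "z": -20, "spin": 0, "fingers": 1},
  {"x": 5, "y": 25, "z": -55, "spin": 0, "fingers": 1},
])

```text
clock: 4.15
eef_pos: [0.5369, -0.1718, 0.207]
tool_rot: [0.707, 0.707, -0.001, -0.002]
ft_force: [0.5, 0.9, -0.4]
grip_width: -0.0001
grasp_force: 0.0
```

```bash
python3 - <<'E'
from workcell import camera,readout
import cv2,pickle
c=camera("wrist");pickle.dump(c,open("c3.pkl","wb"))
cv2.imwrite("pics/off2.png",c["pixels"][:,:,::-1])
o=readout.get_obs();print(o["joint_pos"].round(2) if hasattr(o["joint_pos"],"round") else o["joint_pos"],o["eef_pos"],o["ft_force"])
E
```

```text
[-0.31  0.38  0.15  1.33 -0.    1.26] [ 0.53968282 -0.1727158   0.2133627 ] [ 1.19378945 -0.45516285  4.03131694]
```

View pics/off2.png

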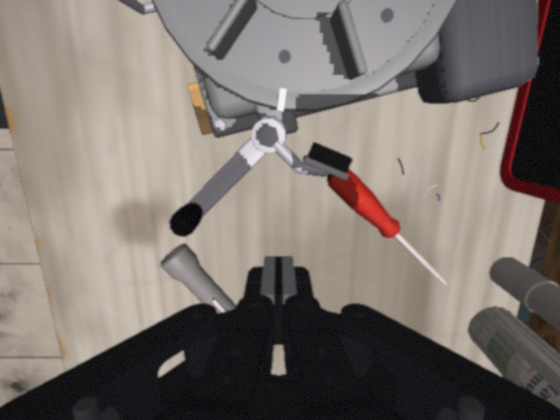

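The brake is off: the knob is at (187,218), the lever at its stop and the pad clear of the rim. Next I move above the gap behind the front fin and spin the tool so its x axis faces the clockwise push direction.

>>> jog_arm([
  {"x": 0, "y": 0, "z": -5, "spin": -7, "fingers": 1},
  {"x": 25, "y": -2, "z": -5, "spin": -16, "fingers": 1},
  {"x": 50, "y": -4, "z": -5, "spin": -26, "fingers": 1},
  {"x": 75, "y": -6, "z": -5, "spin": -36, "fingers": 1},
  {"x": 102, "y": -6, "z": -5, "spin": -45, "fingers": 1},
  {"x": 102, "y": -6, "z": -5, "spin": -53, "fingers": 1},
  {"x": 102, "y": -6, "z": -5, "spin": -53, "fingers": 1},
  {"x": 102, "y": -6, "z": -5, "spin": -53, "fingers": 1},
])

```text
clock: 5.2
eef_pos: [0.5314, -0.0702, 0.2132]
tool_rot: [0.318, 0.948, -0.0, 0.0]
ft_force: [-0.4, 0.0, -0.5]
grip_width: 0.0001
grasp_force: 0.0
```

```bash
cat >> h.py <<'E'
C=np.array([.550,-.0095])
def where(o):
    from scipy.spatial.transform import Rotation as Ro
    M=Ro.from_quat(o["tool_rot"]).as_matrix();p=np.array(o["eef_pos"]);X=M[:2,0];Y=M[:2,1]
    r=p[:2]-C  # fin-frame: n=X (clockwise push), radial e=rot of X
    e=np.array([-X[1],X[0]])  # n=(sin,-cos) -> e=(cos,sin)
    th=np.degrees(np.arctan2(e[1],e[0]))%360
    print("clk",round(o["clock"],2),"p",p.round(4),"frame ang",round(th,1),"tool in frame: rad",(1e3*r@e).round(1),"behind",(-1e3*r@X).round(1),"toolY.e",round(float(Y@e),2),"F",np.round(o["ft_force"],1))
E
python3 - <<'E'
from workcell import camera,readout
from h import *
import cv2
c=camera("wrist");cv2.imwrite("pics/gap.png",c["pixels"][:,:,::-1])
where(readout.get_obs())
E
```

```text
clk 5.25 p [ 0.5313 -0.0703  0.2132] frame ang 232.9 tool in frame: rad 59.8 behind 21.8 toolY.e -1.0 F [-0.4 -0.1  0.3]
```

View pics/gap.png

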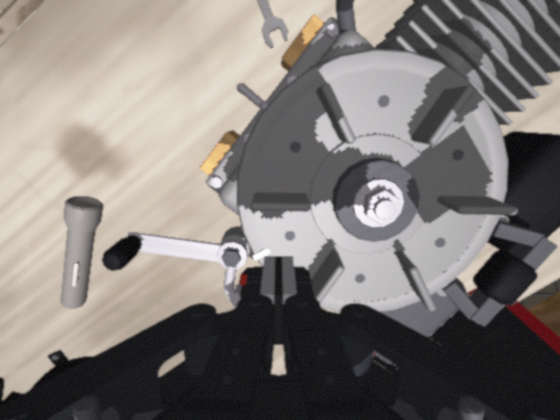

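The shut fingers sit behind the front fin (280,200). The line (262,255) and the pointer (262,105) are both visible. I'll descend into the gap and measure the angle.

>>> jog_arm([
  {"x": 0, "y": 0, "z": 15, "spin": 0, "fingers": 1},
  {"x": 0, "y": 0, "z": 30, "spin": 0, "fingers": 1},
  {"x": 0, "y": 0, "z": 42, "spin": 0, "fingers": 1},
  {"x": 0, "y": 0, "z": 50, "spin": 0, "fingers": 1},
  {"x": 0, "y": 0, "z": 54, "spin": 0, "fingers": 1},
  {"x": 2, "y": 0, "z": 54, "spin": 0, "fingers": 1},
  {"x": 4, "y": 0, "z": 54, "spin": 0, "fingers": 1},
  {"x": 4, "y": 0, "z": 54, "spin": 0, "fingers": 1},
])

```text
clock: 6.25
eef_pos: [0.528, -0.0675, 0.1598]
tool_rot: [0.317, 0.948, 0.0, 0.0]
ft_force: [0.3, 0.4, 0.8]
grip_width: 0.0001
grasp_force: 0.0
```

```bash
cat > m.py <<'E'
from workcell import camera,readout
from h import *
c=camera("wrist");where(readout.get_obs())
im=c["pixels"].astype(int)
# white blobs near rim radius
m=(im.min(2)>225).astype(np.uint8);n,L,S,Q=cv2.connectedComponentsWithStats(m)
for i in range(1,n):
    if S[i,4]<8: continue
    w=ray(c,Q[i],.15)[:2]-C;r=np.hypot(*w)
    if .070<r<.095: print("white",Q[i].round(),S[i,4],"r",round(r*1e3,1),"ang",round(np.degrees(np.arctan2(w[1],w[0]))%360,1))
E
python3 - <<'E'
import m
from h import *
from workcell import readout
c=m.c
cv2.imwrite("pics/gap2.png",c["pixels"][:,:,::-1])
E
echo; python3 - <<'E'
import cv2,numpy as np
im=cv2.imread("pics/gap.png").astype(int)
m=(im.min(2)>225).astype(np.uint8);n,L,S,Q=cv2.connectedComponentsWithStats(m)
for i in range(1,n):
    if S[i,4]>8: print(Q[i].round(),S[i])
E
```

```text
clk 6.3 p [ 0.528  -0.0676  0.1598] frame ang 233.0 tool in frame: rad 59.6 behind 17.4 toolY.e -1.0 F [-0.5 -0.6  0.8]

[216. 182.] [212 178   9   9  62]
[389. 192.] [369 181  33  30 284]
[374. 200.] [371 197   6   6  22]
[377. 214.] [355 202  43  24 586]
[192. 250.] [ 143  238  103   30 1092]
[262. 254.] [254 249  17  11  99]
[ 75. 268.] [ 74 265   3   8  11]
[230. 274.] [229 269   3  12  17]
```

>>> jog_arm([
  {"x": 1.5, "y": 0, "z": 0, "spin": 0, "fingers": 1},
  {"x": 3, "y": 0, "z": 0, "spin": 0, "fingers": 1},
  {"x": 4.5, "y": -0.3, "z": 0, "spin": 1.5, "fingers": 1},
  {"x": 6, "y": -0.6, "z": 0, "spin": 3, "fingers": 1},
  {"x": 7.5, "y": -0.9, "z": 0, "spin": 4.5, "fingers": 1},
  {"x": 9.2, "y": -1.1, "z": 0, "spin": 6, "fingers": 1},
])

```text
clock: 7.05
eef_pos: [0.5201, -0.0633, 0.1594]
tool_rot: [0.367, 0.93, -0.0, 0.0]
ft_force: [2.4, -2.6, -1.5]
grip_width: -0.0
grasp_force: 1.6
```

```bash
python3 - <<'E'
import m,cv2
cv2.imwrite("pics/p1.png",m.c["pixels"][:,:,::-1])
E
```

```text
clk 7.1 p [ 0.5198 -0.063   0.1593] frame ang 226.9 tool in frame: rad 59.7 behind 14.5 toolY.e -1.0 F [ 1.8 -1.4 -1. ]
```

>>> jog_arm([
  {"x": 1.6, "y": -0.3, "z": 0, "spin": 1.5, "fingers": 1},
  {"x": 3.1, "y": -0.6, "z": 0, "spin": 3, "fingers": 1},
  {"x": 4.7, "y": -0.9, "z": 0, "spin": 4.5, "fingers": 1},
  {"x": 6.3, "y": -1.1, "z": 0, "spin": 6, "fingers": 1},
  {"x": 7.9, "y": -1.3, "z": 0, "spin": 7.5, "fingers": 1},
  {"x": 9.5, "y": -1.4, "z": 0, "spin": 9, "fingers": 1},
  {"x": 11.1, "y": -1.5, "z": 0, "spin": 10.5, "fingers": 1},
  {"x": 12.7, "y": -1.5, "z": 0, "spin": 12, "fingers": 1},
])

```text
clock: 8.1
eef_pos: [0.5094, -0.0556, 0.1593]
tool_rot: [0.463, 0.887, -0.0, 0.0]
ft_force: [1.5, -4.4, -1.6]
grip_width: -0.0004
grasp_force: 2.3
```

```bash
python3 -c "import m"
```

```text
clk 8.15 p [ 0.5091 -0.0554  0.1593] frame ang 214.9 tool in frame: rad 59.7 behind 14.3 toolY.e -1.0 F [ 1.9 -4.1 -1. ]
white [218. 248.] 42 r 90.5 ang 218.9
```

>>> jog_arm([
  {"x": 1.6, "y": -0.3, "z": 0, "spin": 1.5, "fingers": 1},
  {"x": 3.1, "y": -0.6, "z": 0, "spin": 3, "fingers": 1},
  {"x": 4.7, "y": -0.9, "z": 0, "spin": 4.5, "fingers": 1},
  {"x": 6.3, "y": -1.1, "z": 0, "spin": 6, "fingers": 1},
  {"x": 7.9, "y": -1.3, "z": 0, "spin": 7.5, "fingers": 1},
  {"x": 9.5, "y": -1.4, "z": 0, "spin": 9, "fingers": 1},
  {"x": 11.1, "y": -1.5, "z": 0, "spin": 10.5, "fingers": 1},
  {"x": 12.7, "y": -1.5, "z": 0, "spin": 12, "fingers": 1},
])

```text
clock: 9.15
eef_pos: [0.5007, -0.0464, 0.1593]
tool_rot: [0.553, 0.833, -0.001, 0.0]
ft_force: [1.2, -6.0, 0.0]
grip_width: 0.0001
grasp_force: 3.0
```

```bash
python3 -c "import m"
```

```text
clk 9.2 p [ 0.5005 -0.0462  0.1593] frame ang 202.8 tool in frame: rad 59.8 behind 14.6 toolY.e -1.0 F [ 0.3 -4.7  0.4]
```

>>> jog_arm([
  {"x": 1.6, "y": -0.3, "z": 0, "spin": 1.5, "fingers": 1},
  {"x": 3.1, "y": -0.6, "z": 0, "spin": 3, "fingers": 1},
  {"x": 4.7, "y": -0.9, "z": 0, "spin": 4.5, "fingers": 1},
  {"x": 6.3, "y": -1.1, "z": 0, "spin": 6, "fingers": 1},
  {"x": 7.9, "y": -1.3, "z": 0, "spin": 7.5, "fingers": 1},
  {"x": 9.5, "y": -1.4, "z": 0, "spin": 9, "fingers": 1},
  {"x": 11.1, "y": -1.5, "z": 0, "spin": 10.5, "fingers": 1},
  {"x": 12.7, "y": -1.5, "z": 0, "spin": 12, "fingers": 1},
])

```text
clock: 10.2
eef_pos: [0.4941, -0.0356, 0.1593]
tool_rot: [0.637, 0.771, -0.001, 0.0]
ft_force: [0.2, -6.7, -0.1]
grip_width: 0.0
grasp_force: 3.3
```

```bash
python3 -c "import m"
```

```text
clk 10.25 p [ 0.4939 -0.0353  0.1593] frame ang 190.8 tool in frame: rad 59.9 behind 14.8 toolY.e -1.0 F [ 0.2 -4.3  0.2]
```

>>> jog_arm([
  {"x": 1.6, "y": -0.3, "z": 0, "spin": 1.5, "fingers": 1},
  {"x": 3.1, "y": -0.6, "z": 0, "spin": 3, "fingers": 1},
  {"x": 4.7, "y": -0.9, "z": 0, "spin": 4.5, "fingers": 1},
  {"x": 6.3, "y": -1.1, "z": 0, "spin": 6, "fingers": 1},
  {"x": 7.9, "y": -1.3, "z": 0, "spin": 7.5, "fingers": 1},
  {"x": 9.5, "y": -1.4, "z": 0, "spin": 9, "fingers": 1},
  {"x": 11.1, "y": -1.5, "z": 0, "spin": 10.5, "fingers": 1},
  {"x": 12.7, "y": -1.5, "z": 0, "spin": 12, "fingers": 1},
])

```text
clock: 11.25
eef_pos: [0.4897, -0.0234, 0.1593]
tool_rot: [0.714, 0.7, -0.001, 0.0]
ft_force: [-0.2, -6.0, 0.9]
grip_width: -0.0
grasp_force: 3.2
```

```bash
python3 -c "import m"
```

```text
clk 11.3 p [ 0.4897 -0.023   0.1593] frame ang 178.8 tool in frame: rad 60.0 behind 14.7 toolY.e -1.0 F [-0.6 -4.6  0.7]
```

>>> jog_arm([
  {"x": 1.6, "y": -0.3, "z": 0, "spin": 1.5, "fingers": 1},
  {"x": 3.1, "y": -0.6, "z": 0, "spin": 3, "fingers": 1},
  {"x": 4.7, "y": -0.9, "z": 0, "spin": 4.5, "fingers": 1},
  {"x": 6.3, "y": -1.1, "z": 0, "spin": 6, "fingers": 1},
  {"x": 7.9, "y": -1.3, "z": 0, "spin": 7.5, "fingers": 1},
  {"x": 9.5, "y": -1.4, "z": 0, "spin": 9, "fingers": 1},
  {"x": 11.1, "y": -1.5, "z": 0, "spin": 10.5, "fingers": 1},
  {"x": 12.7, "y": -1.5, "z": 0, "spin": 12, "fingers": 1},
])

```text
clock: 12.3
eef_pos: [0.4881, -0.0103, 0.1593]
tool_rot: [0.783, 0.622, -0.001, -0.0]
ft_force: [-1.3, -5.6, 1.6]
grip_width: -0.0001
grasp_force: 2.8
```

```bash
python3 - <<'E'
import m,cv2,numpy as np
from h import *
from workcell import camera
cv2.imwrite("pics/w.png",m.c["pixels"][:,:,::-1])
s=camera("scene");a=s["pixels"][190:250,250:340];b=m.c["pixels"]
x=np.hstack([cv2.resize(a,(400,300),interpolation=cv2.INTER_CUBIC),cv2.resize(b,(400,300))])
cv2.imwrite("pics/both.png",x[:,:,::-1])
E
```

```text
clk 12.35 p [ 0.4881 -0.0099  0.1593] frame ang 166.9 tool in frame: rad 60.2 behind 14.4 toolY.e -1.0 F [-1.7 -3.9  1.4]
white [361.  84.] 9 r 73.8 ang 95.5
```

>>> jog_arm([
  {"x": 1.6, "y": -0.3, "z": 0, "spin": 1.5, "fingers": 1},
  {"x": 3.1, "y": -0.6, "z": 0, "spin": 3, "fingers": 1},
  {"x": 4.7, "y": -0.9, "z": 0, "spin": 4.5, "fingers": 1},
  {"x": 6.3, "y": -1.1, "z": 0, "spin": 6, "fingers": 1},
  {"x": 7.9, "y": -1.3, "z": 0, "spin": 7.5, "fingers": 1},
  {"x": 9, "y": -1.4, "z": 0, "spin": 8.5, "fingers": 1},
  {"x": 9, "y": -1.4, "z": 0, "spin": 8.5, "fingers": 1},
  {"x": 9, "y": -1.4, "z": 0, "spin": 8.5, "fingers": 1},
])

```text
clock: 13.4
eef_pos: [0.4896, -0.0003, 0.159]
tool_rot: [0.826, 0.563, -0.0, -0.001]
ft_force: [-2.5, -1.9, 0.1]
grip_width: 0.0001
grasp_force: 1.4
```

```bash
python3 -c "import m"
```

```text
clk 13.45 p [ 4.897e-01 -4.000e-04  1.590e-01] frame ang 158.5 tool in frame: rad 59.5 behind 13.6 toolY.e -1.0 F [-3.  -2.   0.9]
white [367.  87.] 768 r 73.1 ang 84.6
```

Now I retreat, lift clear and spin back.

>>> jog_arm([
  {"x": -4, "y": 0, "z": 0, "spin": 0, "fingers": 1},
  {"x": -9, "y": 0, "z": 0, "spin": 0, "fingers": 1},
  {"x": -9, "y": 0, "z": -20, "spin": 0, "fingers": 1},
  {"x": -9, "y": 0, "z": -50, "spin": 0, "fingers": 1},
  {"x": -9, "y": 0, "z": -90, "spin": -7, "fingers": 1},
  {"x": -9, "y": 0, "z": -100, "spin": -15, "fingers": 1},
  {"x": -9, "y": 0, "z": -100, "spin": -21.5, "fingers": 1},
  {"x": -9, "y": 0, "z": -100, "spin": -21.5, "fingers": 1},
])

```text
clock: 14.45
eef_pos: [0.4872, -0.0092, 0.2596]
tool_rot: [0.708, 0.707, 0.001, 0.0]
ft_force: [-0.0, -1.1, -0.6]
grip_width: 0.0002
grasp_force: 0.0
```

>>> jog_arm([
  {"x": -40, "y": -15, "z": 0, "spin": 0, "fingers": 1},
  {"x": -80, "y": -30, "z": 0, "spin": 0, "fingers": 1},
  {"x": -100, "y": -38, "z": 0, "spin": 0, "fingers": 1},
  {"x": -100, "y": -38, "z": 0, "spin": 0, "fingers": 1},
])

```text
clock: 14.95
eef_pos: [0.4484, -0.1102, 0.2592]
tool_rot: [0.709, 0.705, 0.0, -0.0]
ft_force: [0.6, 1.6, 1.0]
grip_width: -0.0002
grasp_force: 0.0
```

```bash
python3 - <<'E'
import m,cv2,pickle
pickle.dump(m.c,open("c5.pkl","wb"))
cv2.imwrite("pics/v.png",cv2.resize(m.c["pixels"],(800,600),interpolation=cv2.INTER_CUBIC)[:,:,::-1])
E
```

```text
clk 15.0 p [ 0.4488 -0.1094  0.2592] frame ang 179.8 tool in frame: rad 101.0 behind 100.2 toolY.e -1.0 F [-0.2  0.5  0.2]
white [307.  92.] 72 r 81.6 ang 189.6
```

View pics/v.png

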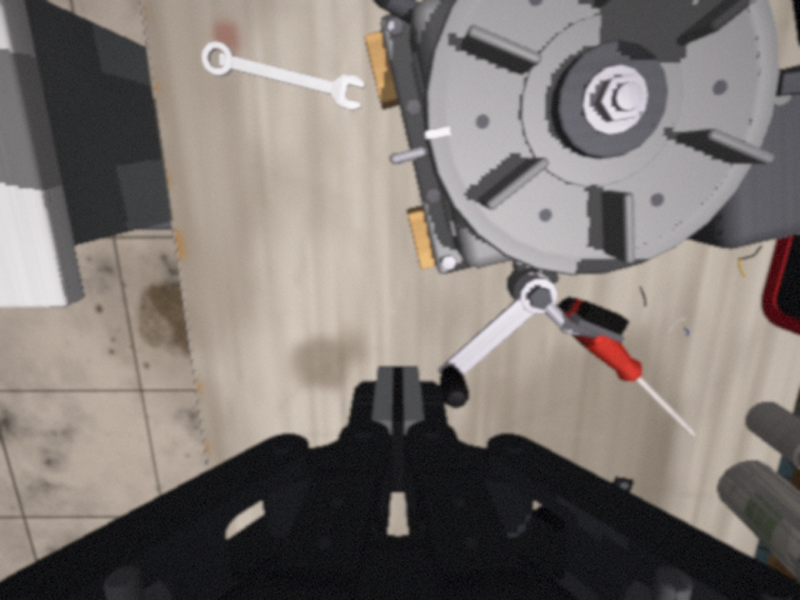

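```bash
python3 - <<'E'
import pickle
from h import *
c=pickle.load(open("c5.pkl","rb"))
for n,p,z in(("ptr",(424,152),.15),("line",(438,132),.15),("knobtop",(455,385),.173),("piv",(539,294),.145)):
    w=ray(c,(p[0]*.7,p[1]*.7),z);v=w[:2]-C;print(n,w.round(4),np.hypot(*v).round(4),np.degrees(np.arctan2(v[1],v[0]))%360)
E
```

```text
ptr [ 0.4626 -0.0326  0.15  ] 0.0904 194.83157099516941
line [ 0.4695 -0.0231  0.15  ] 0.0816 189.57140671043652
knobtop [ 0.4794 -0.1525  0.173 ] 0.1594 243.72335130367037
piv [ 0.5291 -0.1097  0.145 ] 0.1023 258.2168570174285
```

The line stands 5.3° (about 8 mm) past the pointer. That is in range, but I'll retrace my path and nudge it toward the requested 15 mm.

>>> jog_arm([
  {"x": 40, "y": 15, "z": 0, "spin": 7, "fingers": 1},
  {"x": 80, "y": 30, "z": 0, "spin": 15, "fingers": 1},
  {"x": 100, "y": 38, "z": 0, "spin": 21.5, "fingers": 1},
  {"x": 100, "y": 38, "z": 30, "spin": 21.5, "fingers": 1},
  {"x": 100, "y": 38, "z": 60, "spin": 21.5, "fingers": 1},
  {"x": 100, "y": 38, "z": 80, "spin": 21.5, "fingers": 1},
  {"x": 100, "y": 38, "z": 100, "spin": 21.5, "fingers": 1},
  {"x": 100, "y": 38, "z": 100, "spin": 21.5, "fingers": 1},
])

```text
clock: 16.0
eef_pos: [0.4856, -0.008, 0.1577]
tool_rot: [0.826, 0.563, -0.001, -0.001]
ft_force: [0.3, 0.0, -0.7]
grip_width: -0.0002
grasp_force: 0.0
```

>>> jog_arm([
  {"x": 3, "y": 0, "z": 0, "spin": 0, "fingers": 1},
  {"x": 6, "y": 0, "z": 0, "spin": 0, "fingers": 1},
  {"x": 8, "y": 0, "z": 0, "spin": 0, "fingers": 1},
  {"x": 9.5, "y": -0.2, "z": 0, "spin": 1, "fingers": 1},
  {"x": 11, "y": -0.4, "z": 0, "spin": 2, "fingers": 1},
  {"x": 12.5, "y": -0.6, "z": 0, "spin": 3.5, "fingers": 1},
  {"x": 14, "y": -0.9, "z": 0, "spin": 5, "fingers": 1},
  {"x": 14, "y": -0.9, "z": 0, "spin": 5, "fingers": 1},
])

```text
clock: 17.0
eef_pos: [0.4913, 0.0046, 0.1592]
tool_rot: [0.85, 0.526, 0.0, -0.0]
ft_force: [-1.4, -2.7, 2.0]
grip_width: -0.0001
grasp_force: 1.1
```

```bash
python3 -c "import m"
```

```text
clk 17.05 p [0.4913 0.0046 0.1592] frame ang 153.5 tool in frame: rad 58.9 behind 13.6 toolY.e -1.0 F [-0.5 -1.6  1.7]
white [342.  67.] 88 r 83.8 ang 84.9
white [363.  86.] 747 r 73.6 ang 80.4
white [323.  77.] 12 r 83.8 ang 91.0
```

Now I retreat, lift, and move to the viewing pose on the far side of the knob.

>>> jog_arm([
  {"x": -4, "y": 0, "z": 0, "spin": 0, "fingers": 1},
  {"x": -10, "y": 0, "z": 0, "spin": 0, "fingers": 1},
  {"x": -10, "y": 0, "z": -20, "spin": 0, "fingers": 1},
  {"x": -10, "y": 0, "z": -50, "spin": 0, "fingers": 1},
  {"x": -10, "y": 0, "z": -90, "spin": -9, "fingers": 1},
  {"x": -10, "y": 0, "z": -100, "spin": -18, "fingers": 1},
  {"x": -10, "y": 0, "z": -100, "spin": -26.5, "fingers": 1},
  {"x": -10, "y": 0, "z": -100, "spin": -26.5, "fingers": 1},
])

```text
clock: 18.05
eef_pos: [0.4865, -0.0047, 0.2592]
tool_rot: [0.708, 0.706, 0.0, -0.0]
ft_force: [0.3, -0.7, -0.7]
grip_width: -0.0
grasp_force: 0.0
```

>>> jog_arm([
  {"x": -40, "y": -15, "z": 0, "spin": 0, "fingers": 1},
  {"x": -80, "y": -30, "z": 0, "spin": 0, "fingers": 1},
  {"x": -105, "y": -43, "z": 0, "spin": 0, "fingers": 1},
  {"x": -105, "y": -43, "z": 0, "spin": 0, "fingers": 1},
])

```text
clock: 18.55
eef_pos: [0.4427, -0.1109, 0.259]
tool_rot: [0.709, 0.705, -0.0, -0.0]
ft_force: [0.4, 0.6, 0.1]
grip_width: -0.0003
grasp_force: 0.0
```

```bash
python3 -c "import m"
```

```text
clk 18.6 p [ 0.4433 -0.1101  0.2591] frame ang 179.8 tool in frame: rad 106.3 behind 101.0 toolY.e -1.0 F [ 1.1 -0.1 -0.5]
white [314.  81.] 78 r 81.6 ang 184.5
```

The line is now 10.3° (about 15 mm) past the pointer. I'll lower beside the knob on its -x side and push the brake back on.

>>> jog_arm([
  {"x": -30, "y": 0, "z": 0, "spin": 0, "fingers": 1},
  {"x": -55, "y": 0, "z": 0, "spin": 0, "fingers": 1},
  {"x": -55, "y": 0, "z": 30, "spin": 0, "fingers": 1},
  {"x": -55, "y": 0, "z": 65, "spin": 0, "fingers": 1},
  {"x": -55, "y": 0, "z": 90, "spin": 0, "fingers": 1},
  {"x": -55, "y": 0, "z": 105, "spin": 0, "fingers": 1},
  {"x": -55, "y": 0, "z": 107, "spin": 0, "fingers": 1},
  {"x": -55, "y": 0, "z": 107, "spin": 0, "fingers": 1},
])

```text
clock: 19.6
eef_pos: [0.4442, -0.1642, 0.1526]
tool_rot: [0.707, 0.707, 0.0, 0.0]
ft_force: [-1.5, 0.0, 0.1]
grip_width: -0.0001
grasp_force: 0.0
```

>>> jog_arm([
  {"x": 0, "y": 6, "z": 0, "spin": 0, "fingers": 1},
  {"x": 0, "y": 11, "z": 0, "spin": 0, "fingers": 1},
  {"x": -2, "y": 16, "z": 0, "spin": 0, "fingers": 1},
  {"x": -4, "y": 21, "z": 0, "spin": 0, "fingers": 1},
  {"x": -6, "y": 26, "z": 0, "spin": 0, "fingers": 1},
  {"x": -8, "y": 31, "z": 0, "spin": 0, "fingers": 1},
  {"x": -10, "y": 36, "z": 0, "spin": 0, "fingers": 1},
  {"x": -11, "y": 41, "z": 0, "spin": 0, "fingers": 1},
])

```text
clock: 20.6
eef_pos: [0.4765, -0.18, 0.1522]
tool_rot: [0.709, 0.705, -0.009, -0.002]
ft_force: [-21.9, -14.7, 11.9]
grip_width: 0.0
grasp_force: 11.8
```

```bash
python3 -c "import m"
```

```text
clk 20.65 p [ 0.478  -0.1806  0.1523] frame ang 179.7 tool in frame: rad 71.2 behind 171.4 toolY.e -1.0 F [-15. -14.   7.]
```

```bash
cat > lev.py <<'E'
import m
from h import *
c=m.c;im=c["pixels"];hsv=cv2.cvtColor(im,cv2.COLOR_RGB2HSV)
R=np.array(c["rvec"],float);t=np.array(c["tvec"],float);K=np.array(c["K"],float)
piv=np.array([.5293,-.1097])
def px(X): return cv2.projectPoints(np.array([X],float),R,t,K,None)[0].ravel().round().astype(int)
for a in range(208,284,4):
    d=np.array([np.cos(np.radians(a)),np.sin(np.radians(a))]);o=[]
    for r in(.02,.03,.04,.05,.062,.070,.078):
        u,v=px([*(piv+r*d),.141 if r<.06 else .173])
        o.append("%3d/%3d"%(hsv[v,u,1],hsv[v,u,2]) if 0<=u<560 and 0<=v<420 else "  --   ")
    print(a,*o)
E
python3 lev.py
```

```text
clk 20.7 p [ 0.4789 -0.1806  0.1522] frame ang 179.7 tool in frame: rad 70.2 behind 171.5 toolY.e -1.0 F [-13.4 -11.5   6. ]
208  36/178  32/176  34/181  34/178  37/179  32/184  33/183
212  33/177  35/183  30/178  37/174  35/180  34/182  28/197
216  32/182  31/182  33/179  39/172  33/185  32/185  33/186
220  32/185  33/183  34/178  35/173  32/184  32/181  33/183
224  35/177  33/180  35/174  33/177  37/172  30/185  27/130
228   9/136  34/181  34/174  32/183  32/174  32/182   4/ 59
232   7/223  30/155  34/179  33/177  16/ 32  36/170   7/ 76
236   8/232   8/225   9/149  28/148  64/ 16  34/ 74   5/ 56
240   8/230   7/228   8/227   9/224  91/ 14  51/ 20  47/ 27
244   8/229   8/227   8/228   8/225  75/ 17  13/ 20  39/164
248   8/229   8/226   7/224   7/225  38/161  64/ 20  34/174
252   8/230   8/232   8/229   8/158  41/156  42/156  39/164
256   7/232   7/228  31/174  39/164  38/160  41/148  26/ 29
260   9/234  29/182  33/179  37/171  41/156  39/157  18/ 29
264   7/229  32/181  36/182  34/179  36/157  40/159  40/153
268  14/183  35/180  31/181  33/180  39/155  40/158  38/156
272  34/180  33/179  31/179  35/176  42/157  41/156  39/156
276  35/180  33/179  33/180  34/174  40/154  38/155  42/153
280  32/181  32/183  31/188  35/173  42/150  40/152  40/153
```

The tool's corner is catching the knob, with the lever at about 0.33 rad. I'll back off slightly, shift toward +y for a flat contact, and push again.

>>> jog_arm([
  {"x": 0, "y": -8, "z": 0, "spin": 0, "fingers": 1},
  {"x": 2, "y": -18, "z": 0, "spin": 0, "fingers": 1},
  {"x": 9, "y": -20, "z": 0, "spin": 0, "fingers": 1},
  {"x": 9, "y": -14, "z": 0, "spin": 0, "fingers": 1},
  {"x": 8, "y": -8, "z": 0, "spin": 0, "fingers": 1},
  {"x": 7, "y": -3, "z": 0, "spin": 0, "fingers": 1},
  {"x": 5, "y": 2, "z": 0, "spin": 0, "fingers": 1},
  {"x": 4, "y": 6, "z": 0, "spin": 0, "fingers": 1},
])

```text
clock: 21.7
eef_pos: [0.4898, -0.1725, 0.1522]
tool_rot: [0.707, 0.707, -0.002, -0.0]
ft_force: [-3.2, -2.8, 1.2]
grip_width: -0.0003
grasp_force: 1.9
```

```bash
python3 lev.py | awk 'NR==1||/^2[2-7]/{print $1,$3,$5,$6,$7,$8; if(NR==1)print}'
```

```text
clk p 0.491 -0.1724 0.1522] frame
clk 21.75 p [ 0.491  -0.1724  0.1522] frame ang 180.0 tool in frame: rad 58.9 behind 162.9 toolY.e -1.0 F [ 0.2 -0.4 -0.3]
220 34/178 37/174 34/185 33/184 32/198
224 33/178 36/177 34/188 33/186 34/181
228 32/183 33/180 10/ 80 44/
232 33/185 33/186 32/ 16 10/
236 31/187 32/190 6/ 79 40/
240 33/186 35/180 19/ 27 6/
244 11/143 38/173 38/ 20 66/
248 9/232 14/113 68/ 15 18/
252 8/229 14/111 0/ 15 70/
256 8/231 14/111 64/ 16 12/
260 7/231 16/114 43/154 11/ 23
264 6/236 40/165 40/159 33/ 23
268 7/226 33/178 37/159 12/ 21
272 31/187 34/181 39/162 36/ 98
276 31/179 35/176 38/160 37/157 24/
```

The lever has gone over centre and the force has dropped to zero. I'll back off, lift and look.

>>> jog_arm([
  {"x": 0, "y": -12, "z": 0, "spin": 0, "fingers": 1},
  {"x": 0, "y": -30, "z": 0, "spin": 0, "fingers": 1},
  {"x": 0, "y": -35, "z": -30, "spin": 0, "fingers": 1},
  {"x": 20, "y": -40, "z": -80, "spin": 0, "fingers": 1},
  {"x": 60, "y": -45, "z": -107, "spin": 0, "fingers": 1},
  {"x": 60, "y": -45, "z": -107, "spin": 0, "fingers": 1},
  {"x": 60, "y": -45, "z": -107, "spin": 0, "fingers": 1},
])

```text
clock: 22.62
eef_pos: [0.4453, -0.1117, 0.2588]
tool_rot: [0.707, 0.707, -0.0, -0.0]
ft_force: [0.5, -0.5, -0.3]
grip_width: -0.0002
grasp_force: 0.0
```

```bash
python3 lev.py | cut -c1-200; python3 - <<'E'
import pickle
import re
s=open('lev.py').read().replace("import m\n","").replace("c=m.c","import pickle;c=pickle.load(open('c1.pkl','rb'))")
print("INITIAL brake on:");exec(s)
E
```

```text
clk 22.68 p [ 0.4451 -0.112   0.2583] frame ang 180.0 tool in frame: rad 104.9 behind 102.5 toolY.e -1.0 F [ 0.5  0.1 -1. ]
white [311.  79.] 80 r 81.5 ang 184.4
208  32/184  32/186  37/177  35/182  34/178  31/183  32/186
212  35/183  32/186  33/177  33/187  33/180  34/179  28/129
216  35/177  32/189  34/179  32/186  32/186  35/173  55/ 23
220  33/177  29/185  32/182  37/180  33/187  37/178  29/ 80
224  36/177  33/188  31/183  38/176  33/177  36/191  36/175
228  35/181  34/187  32/183  36/175  37/165  31/188  32/184
232  33/183  30/185  34/178  35/181  38/170  39/170  33/183
236  34/181  34/178  34/175  35/175  42/164  36/165  39/172
240  29/161  33/170  35/177  37/173  36/162  38/167  38/169
244  11/190  35/168  37/173  36/171  34/150  38/166  38/163
248   7/228  10/148  35/166  36/175  51/ 25  39/162  37/164
252   8/235   9/223  10/178  34/159 113/  9  41/125  12/ 44
256   7/231   8/229   7/227  10/223  39/ 13  70/ 22  53/ 24
260   8/230   8/227   8/226   8/224  23/ 22  15/ 51  49/ 21
264   8/230   8/227   7/225  13/219  39/152  24/ 42  37/118
268   9/231   7/231  11/223  12/130  4
[... 659 characters left out ...]
  32/181  33/176  35/162   7/ 76  10/ 78
240  31/172  35/168  35/177  31/183  33/102  11/ 72  13/ 78
244  10/179  34/167  34/172  30/180   6/ 40  67/ 19  11/ 71
248  11/209  22/161  39/165  32/175  10/ 78  14/ 56  23/ 11
252  10/220  13/201  12/165  35/167  13/ 76  11/ 72  10/ 78
256  12/221  10/219  12/214  12/213  15/ 34   7/ 74   7/ 77
260   9/224  11/224  10/221  13/219  26/ 20  12/ 22  19/ 53
264   7/224   9/226   9/223  12/210  58/ 22  43/ 24  26/ 20
268   7/229   9/230   9/222  11/119  39/156   8/ 32  66/ 27
272   8/232   8/228  16/163  37/165  41/154  44/151  42/141
276   8/234   9/190  38/168  38/161  41/154  40/152  41/149
280  10/213  32/170  39/163  40/161  37/159  37/157  38/155
```

The lever is back at its starting "on" angle, the line is 10.4° past the pointer, and the arm is clear.

```bash
python3 -c "
from workcell import bot
print(bot.job_done())"
```

```text
the job is handed in; nothing more can be done
None
```

The job is handed in: the painted line stands about 15 mm (0.18 rad) clockwise past the pointer, the brake lever is back at its original on position, the wrist force during the fin pushes read at most about 7 N at the end of each move, and the tools and cup were not touched; no verdict on the judging came back.

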